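# Click the magnifier over the buckle and hold it there

### The job

One of the three dishes at the spot-cleaning bench holds a brass buckle. Grip the magnifier carriage by its orange tab, slide it along its rail to the buckle's dish and feel for that dish's ball notch, so that the ball is clicked in with the lens over the buckle. Finish holding it still there with the tab still gripped; leave the pieces in the dishes, the bottles and the brush alone.

Things in the scene. Friction and masses are not known exactly. Their poses are not given: they have to be found in the camera images.
- unit: fixed inspection stand on the bench: grey base plate 240 x 360 x 12 mm, which reaches from 70 mm behind (-x) to 170 mm ahead (+x) of the origin and 180 mm to both sides. Origin on the bench top under the middle of the rail; z up; the rail runs along its y axis, 340 mm long, between two aluminium bars whose tops are 40 mm above the bench (black end blocks to 46 mm). On its +x side lie three teal dishes. It stands at a different place and yaw (within 0.35 rad) each time.
- carriage (a joint): place of the blue carriage along the rail, m: 0 at the -y end, 0.30 at the +y end; 0.06, 0.15, 0.24 with the lens centred over dish_a, dish_b, dish_c. Starts between the notches of a and b. Drag 1 to 2 N. The notches (gaps in the steel strip between the bars, its top 30 mm above the bench) lie up to 6 mm to either side of these values, all three by the same amount, new each time.
- ball (a joint): how far the carriage's spring ball (24 mm) has dropped, m: under 0.001 while it rides on the flat of the strip, about 0.005 when fully in a notch. Notches are 18 mm wide gaps: within about 8 mm of a notch's middle the ball drops and pulls the carriage to the middle; pushing out again takes 6 to 9 N, and a notch on the way must be pushed through. A red 6 mm pin at the carriage's -x side sinks with it.
- tab (a point): middle of the grip part of the orange tab, which stands upright on the carriage: 30 mm (stand x) by 24 mm (stand y, along the rail) by 52 mm tall, from 60 to 112 mm above the bench; this point is 95 mm above the bench, on the tab's axis. The blue block under it is 64 x 50 mm, its top 60 mm above the bench.
- lens (a point): centre of the round magnifier lens (70 mm across, 51 mm above the bench), carried by the carriage 115 mm to the stand's +x side of the tab. It passes over the dishes, 20 mm above their rims.
- dish_a (a point): centre of the inner floor of the dish at the -y end of the stand, 115 mm in stand x and -90 mm in stand y from its origin, 16 mm above the bench; dish 72 mm across the rim, rim 28 mm above the bench.
- dish_b (a point): the same for the middle dish (stand y 0).
- dish_c (a point): the same for the dish at the +y end (stand y +90 mm).
- buckle: loose brass buckle, a flat frame 34 x 28 x 6 mm with a middle bar, lying flat in one of the three dishes (any of them), up to about 3 mm from its centre; origin under its centre.
- button_white: loose white button, 36 mm across, 6 mm thick, in another dish; origin under its centre.
- button_black: loose black button, 36 mm across, 6 mm thick, in the remaining dish; origin under its centre.
- bottle_purple: purple bottle, 58 mm across, 150 mm tall, upright on the bench to the +y side of the stand; origin under its centre.
- bottle_red: red bottle, 62 mm across, 140 mm tall, upright on the bench to the -y side of the stand; origin under its centre.
- brush: small spotting brush, about 200 mm long, lying on the bench on the robot's side of the stand; its x axis runs along it from handle to bristles.

How it is judged (in metres and radians):
On the way, in this order (a step that is already met when the one before it is completed fails the run):
1. the fingers have hold of the carriage while it is still off the buckle's notch (contact force between the fingers and carriage above 4 N and horizontal distance between lens and buckle above 0.02 m), for 0.1 s.
2. the carriage is held still with its ball in the notch of the buckle's dish (horizontal distance between lens and buckle below 0.028 m and value of joint ball above 0.003 m and contact force between the fingers and carriage above 4 N and velocity of joint carriage between -0.01 and 0.01 m/s), for 0.4 s.
At the end, for the whole second after the job is handed in: the lens is within 28 mm (level) of the buckle's centre, the ball has dropped at least 3 mm into the notch (carriage within about 2.5 mm of the notch's middle), the carriage is still (under 10 mm/s) and the fingers press on it with over 4 N; this lasts through the last second (all of step 2); the arm keeps its last pose, push and grip.
It fails at once if a bottle or the brush is moved more than 30 mm (distance of any of bottle_purple, bottle_red, brush from where it was at the start of the episode above 0.03 m).
It fails at once if a piece in a dish is moved more than 15 mm (distance of any of buckle, button_white, button_black from where it was at the start of the episode above 0.015 m).
It fails at once if a bottle is tipped (angle between any of bottle_purple, bottle_red's own z axis and vertical above 0.3 rad).
It also fails if it takes over 46 s, if anything falls off the work surface, if the arm or the gripper's body presses on something with over 40 N, if the wrist force passes 120 N, or if a joint passes its speed limit or range.

### The arm

A 6-joint arm with a two-finger parallel gripper is mounted at the origin on the work surface. World frame = base frame: x ahead of the robot, y to its left, z up, the work surface at z = 0. Lengths are in m, angles in degrees, forces in N, time in s.
With the tool pointing down it reaches from about 0.35 to 0.875 m from the base axis. Payload 4.2 kg.
Tool frame: the origin (TCP) lies on the centre line of the jaws, within the pads' length; the fingertips stand 11 mm ahead of it and the grasp point (between the pads) lies 8 mm behind it; z points along the fingers, y is the line along which they close (so a half turn about z gives the same grasp; the last joint's range is limited). The gripper opens to 87 mm and grips with 3 to 60 N. Pads are 19 mm wide; open, the fingers measure 117 mm over their backs; the gripper's body (75 mm by 190 mm) begins 51 mm behind the grasp point.
Start: joints at [14.817, 22.042, 0.453, 0, -68.411, -14.817], TCP at [0.625, 0, 0.234] pointing down, gripper open.
Joint ranges: [-179.83, 179.83], [-69.29, 118.12], [-61.27, 80.66], [-181.25, 117.63], [-171.15, -9.14], [-177.46, 177.46]. Speed limits (degrees/s): [159.86, 159.86, 180, 180, 180, 180].

### API

Orientations are given as a 3x3 rotation matrix whose columns are the frame's x, y, z axes.
In Python, from station import r gives the robot as it stands.
- The arm moves only by the tool servo_tool, never from a script. Its argument "commands" is a list that holds one entry, the list of rows, each a list of 7 numbers: the closure, from 0 (fully open) to 1 (shut), then the shift along the tool's x, y, z in mm, then the turn, a rotation vector about the tool's x, y, z in rad. In form: [[[claw, x, y, z, ax, ay, az], ...]]. A call has exactly 5 rows; each row is the pose to reach, as a shift and turn from the pose commanded when the call began, along the tool's axes at that moment; what a row does not reach only later rows make up. A row lasts 1/10 s, in which the tool goes at most 50 mm and 8.59 degrees, less where a joint would pass 70% of its speed; a pose out of reach is approached as far as the arm can. A call with a gripper value outside its range is refused whole. The fingers move at their own pace and stop on an object; the grip force is fixed at half the most. Time passes only in rows, so rows that repeat a pose let the fingers close, or fill a call up. It gives the time, the measured TCP pose, the force, the opening and the grip force at its end, in the units of the state.
- r.sense(): the state, without advancing time (a new reading comes with each control period).
- r.capture(name): name is "scene" or "side" or "wrist"; returns a dict with "pixels" (420x560x3 uint8, red, green, blue), "camera_matrix" (3x3 intrinsics, pixels), "R" (3x3) and "t" (3): a world point X has camera coordinates R X + t. Camera axes: x right, y down, z forward; pixel columns grow to the right and rows downward; lengths in m; the calibration is good to about 2 mm. A picture is of the moment at which its call begins. There is no depth.
- r.finish_job(): hands the job in; it is judged then, once.
The state is a dict: "time_s": time; "joints": joint angles; "joint_velocities": joint speeds; "effort": joint torques, N m; "tcp_pos": TCP position; "ee_rot": TCP orientation; "wrist_force": force on the tool from outside, world axes, zero at the start; "moment": the same for the moment, N m; "gripper_width": opening from 0.0 (shut) to 1.0 (fully open); "gripper_force": force on a finger pad.
Only numpy, scipy, OpenCV 4.12 (cv2) and the standard library are available. Lean on these libraries where they do the work, as an engineer would, in place of code of your own. Each camera call takes 0.05 s, during which the arm holds its last target. There are 200 camera calls.

## Working session

There is one attempt and no reset: what is moved stays moved. The work goes in short steps, Python scripts to look and compute and a tool call to move; the robot and the scene stay as the last step left them, time stands still between calls to the robot, and variables do not carry over. Pictures are saved under pics/ and viewed, at most 10 in all, crops included, and the job is handed in when it is done.

Besides the shell and the picture viewer there is one more tool, called after ">>>" in YAML: its name, and indented under it one key for each argument. servo_tool: Moves the arm, as the interface text tells. Its arguments: {"type":"object","properties":{"commands":{"type":"array","items":{"type":"array","items":{"type":"array","items":{"type":"number"}}}}},"required":["commands"]}

```bash
mkdir -p pics; cat > h.py <<'E'
import numpy as np, cv2
from station import r
def cap(n,f=None):
    c=r.capture(n)
    if f: cv2.imwrite('pics/'+f,cv2.cvtColor(np.asarray(c['pixels']),cv2.COLOR_RGB2BGR))
    return c
def ray(c,u,v,z):
    K,R,t=[np.array(c[k]) for k in('camera_matrix','R','t')]
    o=-R.T@t; d=R.T@np.linalg.inv(K)@np.array([u,v,1.])
    return o+d*(z-o[2])/d[2]
def proj(c,X):
    p=np.array(c['camera_matrix'])@(np.array(c['R'])@np.array(X)+np.array(c['t'])); return p[:2]/p[2]
E
python3 - <<'E'
from h import *
a=cap('scene','s1.png');b=cap('wrist','w1.png')
for c in(a,b): print(-np.array(c['R']).T@np.array(c['t']))
s=r.sense();print(s['ee_rot'],s['tcp_pos'],s['time_s'],s['gripper_width'])
E
```

```text
[0.9692376  0.14127251 0.64055449]
[ 0.62384155 -0.07262761  0.38316821]
[[-1.30074617e-04 -9.99998182e-01 -1.90226907e-03]
 [-9.99999984e-01  1.30307837e-04 -1.22477543e-04]
 [ 1.22725200e-04  1.90225311e-03 -9.99998183e-01]] [6.24500662e-01 4.38607001e-06 2.32585870e-01] 0.1 1.0005401798800324
```

View pics/s1.png

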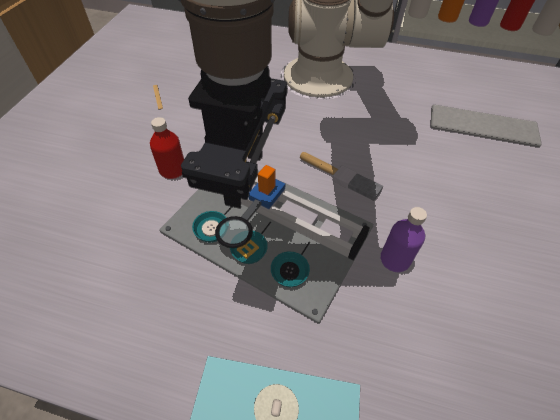

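View pics/w1.png

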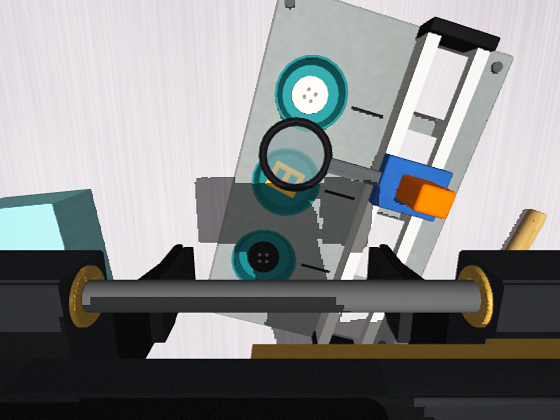

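The buckle lies in the middle dish (wrist about (286,180)), so the target is dish_b. White is in dish_a at (311,94), and black is in dish_c at (263,258). The lens is at (296,154), the tab top near (433,200), and the stand is yawed about 15°.

```bash
python3 - <<'E'
from h import *
for n,f in(('scene','s1.png'),('wrist','w1.png')):
    c=cap(n); im=np.asarray(c['pixels']); hsv=cv2.cvtColor(im,cv2.COLOR_RGB2HSV)
    print(n)
    for name,lo,hi,z,mn in(('teal',(80,140,30),(98,255,255),.028,150),('orange',(5,200,90),(16,255,255),.112,60),('topO',(5,200,215),(16,255,255),.112,30),('blue',(100,150,40),(120,255,255),.06,100)):
        m=cv2.inRange(hsv,lo,hi)
        if n=='scene': m[340:]=0; m[:130]=0
        m=cv2.morphologyEx(m,cv2.MORPH_CLOSE,np.ones((3,3)))
        for k in cv2.findContours(m,cv2.RETR_EXTERNAL,cv2.CHAIN_APPROX_NONE)[0]:
            if cv2.contourArea(k)<mn: continue
            h=cv2.convexHull(k); e=cv2.fitEllipse(h) if name=='teal' else cv2.minAreaRect(h)
            print(name,cv2.contourArea(k),np.round(e[0],1),np.round(e[1],1),round(e[2]),ray(c,*e[0],z).round(4))
            if name!='teal': print('   poly',[(tuple(p),ray(c,*p,z)[:2].round(4).tolist()) for p in cv2.approxPolyDP(h,3,True)[:,0].tolist()])
E
python3 -c "
import cv2;i=cv2.imread('pics/w1.png')[100:300,180:480];cv2.imwrite('pics/w1c.png',cv2.resize(i,None,fx=2.6,fy=2.6))"
```

```text
scene
teal 983.5 [289.6 268.6] [34.6 37.8] 99 [0.6443 0.08   0.028 ]
teal 356.5 [248.1 246.3] [31.8 36.1] 81 [ 0.6201 -0.0069  0.028 ]
teal 363.0 [210.1 225.8] [29.5 35.6] 77 [ 0.5961 -0.093   0.028 ]
orange 330.0 [265.6 179. ] [15.8 28. ] 3 [ 0.5203 -0.0012  0.112 ]
   poly [((266, 165), [0.4857, -0.0107]), ((274, 169), [0.4916, 0.0069]), ((273, 187), [0.5353, 0.0175]), ((267, 193), [0.552, 0.011]), ((259, 189), [0.5469, -0.0057]), ((258, 173), [0.5098, -0.0192])]
blue 350.0 [266.  190.5] [24.4 33. ] 39 [ 0.5053 -0.0056  0.06  ]
   poly [((284, 184), [0.4788, 0.0245]), ((268, 207), [0.5439, 0.01]), ((249, 198), [0.5329, -0.0322]), ((257, 184), [0.4939, -0.028]), ((276, 180), [0.4729, 0.006])]
wrist
teal 2586.0 [263.5 259. ] [58.9 63.5] 95 [0.6422 0.0785 0.028 ]
teal 1402.5 [285.6 181.9] [65.7 67.4] 98 [ 0.6182 -0.007   0.028 ]
teal 3934.5 [311.2  92.9] [72.1 76.8] 10 [ 0.5937 -0.0941  0.028 ]
orange 1559.5 [424.5 196.6] [55.9 31.9] 22 [ 0.5088 -0.0106  0.112 ]
   poly [((403, 176), [0.5274, -0.0272]), ((454, 192), [0.4857, -0.0143]), ((446, 216), [0.4896, 0.0055]), ((415, 210), [0.5152, 0.0005]), ((396, 194), [0.5317, -0.0127])]
topO 894.5 [434.8 201.2] [35.2 28.6] 17 [ 0.5001 -0.0068  0.112 ]
   poly [((423, 185), [0.511, -0.02]), ((455, 193), [0.4848, -0.0135]), ((445, 217), [0.4903, 0.0064]), ((415, 210), [0.5152, 0.0005])]
blue 1992.0 [410.5 187.6] [72.8 52.9] 16 [ 0.5009 -0.0074  0.06  ]
   poly [((385, 154), [0.5274, -0.0389]), ((452, 174), [0.4633, -0.0203]), ((433, 220), [0.476, 0.0245]), ((369, 200), [0.5392, 0.0046])]
```

View pics/w1c.png

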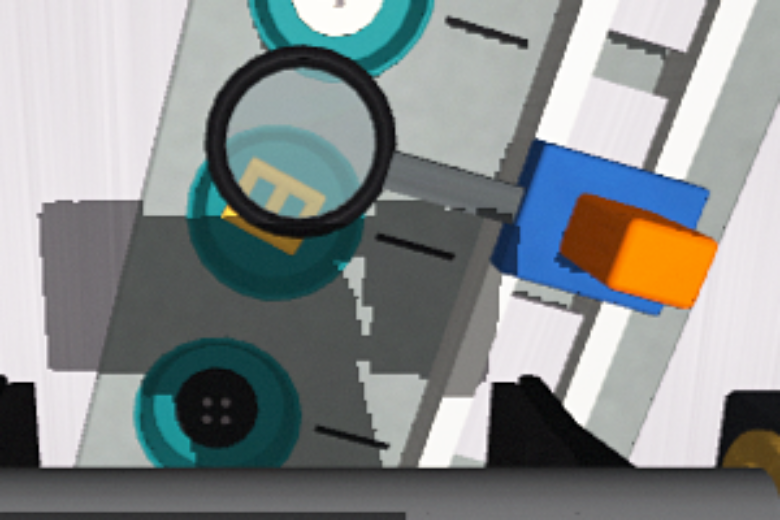

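The stand yaw is about -15.7° and its origin about (0.508, 0.024). The tab is at about (0.5005, -0.007), so the carriage stands at about 0.118. I'll move above the tab and turn so the jaws close along the rail.

>>> servo_tool:
  commands:
    - [[0,1,25,0,0,0,-0.14],[0,3,50,0,0,0,-0.28],[0,4,75,0,0,0,-0.42],[0,6,100,0,0,0,-0.56],[0,7,124,0,0,0,-0.7]]

```text
time_s: 0.7
tcp_pos: [0.4997, -0.0072, 0.2333]
ee_rot: [[0.649, -0.761, -0.001], [-0.761, -0.649, -0.0], [-0.0, 0.0, -1.0]]
wrist_force: [-0.5, -0.2, 1.1]
gripper_width: 1.0
gripper_force: 0.0
```

>>> servo_tool:
  commands:
    - [[0,0,0,10,0,0,-0.14],[0,0,0,20,0,0,-0.28],[0,0,0,30,0,0,-0.42],[0,0,0,40,0,0,-0.598],[0,0,0,40,0,0,-0.598]]

```text
time_s: 1.2
tcp_pos: [0.4999, -0.0072, 0.1922]
ee_rot: [[0.963, -0.269, -0.003], [-0.269, -0.963, -0.001], [-0.003, 0.001, -1.0]]
wrist_force: [0.6, 0.1, 0.3]
gripper_width: 0.999
gripper_force: 0.0
```

```bash
cat > st.py <<'E'
from h import *
O=np.array([.5083,.0241]); ex=np.array([.963,-.270]); ey=np.array([.270,.963])
def st():
    s=r.sense(); p=np.array(s['tcp_pos']); R=np.array(s['ee_rot']); f=np.array(s['wrist_force'])
    print('t',round(s['time_s'],2),'p',p.round(4),'stand',((p[:2]-O)@ex).round(4),((p[:2]-O)@ey).round(4),'Fstand',(f[:2]@ex).round(2),(f[:2]@ey).round(2),'Fz',f[2].round(2),'w',round(s['gripper_width'],3),'gf',np.round(s['gripper_force'],1))
    return s,R
E
python3 - <<'E'
from st import *
s,R=st();print(R.round(3).tolist())
c=cap('wrist','w2.png'); im=np.asarray(c['pixels']); hsv=cv2.cvtColor(im,cv2.COLOR_RGB2HSV)
m=cv2.inRange(hsv,(5,200,90),(16,255,255))
for k in cv2.findContours(m,cv2.RETR_EXTERNAL,cv2.CHAIN_APPROX_NONE)[0]:
    if cv2.contourArea(k)>100: print([(p,ray(c,*p,.112)[:2].round(4).tolist()) for p in cv2.approxPolyDP(cv2.convexHull(k),3,True)[:,0].tolist()])
E
```

```text
t 1.2 p [ 0.4999 -0.0072  0.1922] stand 0.0003 -0.0324 Fstand 0.52 0.25 Fz 0.32 w 0.999 gf 0.0
[[0.963, -0.269, -0.003], [-0.269, -0.963, -0.001], [-0.003, 0.001, -1.0]]
[([290, 189], [0.5206, -0.0204]), ([294, 239], [0.4854, -0.0137]), ([264, 241], [0.4896, 0.0069]), ([265, 191], [0.5239, -0.0038])]
```

View pics/w2.png

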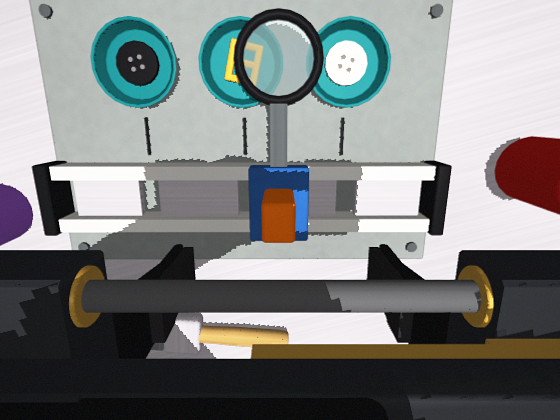

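The view is square to the stand: the tab is centred near (278,215) between the jaws, the lens is short of the buckle, and the way down is clear. Next I descend and close.

>>> servo_tool:
  commands:
    - [[0,1,0,25,0,0,0],[0,1,0,50,0,0,0],[0,1,0,75,0,0,0],[0,1,0,95,0,0,0],[0,1,0,105,0,0,0]]

```text
time_s: 1.75
tcp_pos: [0.5015, -0.0074, 0.0874]
ee_rot: [[0.962, -0.272, -0.002], [-0.272, -0.962, -0.001], [-0.002, 0.001, -1.0]]
wrist_force: [-0.1, 0.4, 0.5]
gripper_width: 1.001
gripper_force: 0.0
```

>>> servo_tool:
  commands:
    - [[0.5,0,0,0,0,0,0],[1,0,0,0,0,0,0],[1,0,0,0,0,0,0],[1,0,0,0,0,0,0],[1,0,0,0,0,0,0]]

```text
time_s: 2.25
tcp_pos: [0.5023, -0.0072, 0.0893]
ee_rot: [[0.963, -0.27, 0.001], [-0.27, -0.963, 0.0], [0.001, -0.001, -1.0]]
wrist_force: [-0.4, -0.3, 0.2]
gripper_width: 0.631
gripper_force: 0.0
```

>>> servo_tool:
  commands:
    - [[1,0,0,0,0,0,0],[1,0,0,0,0,0,0],[1,0,0,0,0,0,0],[1,0,0,0,0,0,0],[1,0,0,0,0,0,0]]

```text
time_s: 2.75
tcp_pos: [0.502, -0.0071, 0.0886]
ee_rot: [[0.963, -0.269, 0.0], [-0.269, -0.963, 0.0], [0.0, -0.0, -1.0]]
wrist_force: [0.7, 1.0, 0.0]
gripper_width: 0.273
gripper_force: 30.0
```

```bash
python3 -c "
from st import *
st()"
```

```text
t 2.75 p [ 0.502  -0.0071  0.0886] stand 0.0023 -0.0317 Fstand 0.41 1.17 Fz 0.02 w 0.273 gf 30.0
```

Gripped: width is 24 mm at 30 N. After a short hold I slide towards dish_b.

>>> servo_tool:
  commands:
    - [[1,0,0,0,0,0,0],[1,0,0,0,0,0,0],[1,0,-6,0,0,0,0],[1,0,-12,0,0,0,0],[1,0,-18,0,0,0,0]]

```text
time_s: 3.25
tcp_pos: [0.5068, 0.0102, 0.0885]
ee_rot: [[0.963, -0.27, -0.0], [-0.27, -0.963, -0.001], [-0.0, 0.001, -1.0]]
wrist_force: [-0.2, -1.9, 0.6]
gripper_width: 0.273
gripper_force: 30.0
```

>>> servo_tool:
  commands:
    - [[1,0,-1,0,0,0,0],[1,0,-1,0,0,0,0],[1,0,-2,0,0,0,0],[1,0,-2,0,0,0,0],[1,0,-2,0,0,0,0]]

```text
time_s: 3.75
tcp_pos: [0.5074, 0.0123, 0.0886]
ee_rot: [[0.963, -0.27, 0.0], [-0.27, -0.963, 0.001], [0.0, -0.001, -1.0]]
wrist_force: [0.4, 2.5, 0.3]
gripper_width: 0.273
gripper_force: 30.0
```

>>> servo_tool:
  commands:
    - [[1,0,-1,0,0,0,0],[1,0,-1,0,0,0,0],[1,0,-2,0,0,0,0],[1,0,-2,0,0,0,0],[1,0,-2,0,0,0,0]]

```text
time_s: 4.25
tcp_pos: [0.508, 0.0141, 0.0886]
ee_rot: [[0.963, -0.269, 0.0], [-0.269, -0.963, 0.0], [0.0, -0.0, -1.0]]
wrist_force: [0.5, 1.3, 0.1]
gripper_width: 0.275
gripper_force: 30.0
```

>>> servo_tool:
  commands:
    - [[1,0,-1,0,0,0,0],[1,0,-1,0,0,0,0],[1,0,-2,0,0,0,0],[1,0,-2,0,0,0,0],[1,0,-2,0,0,0,0]]

```text
time_s: 4.75
tcp_pos: [0.5086, 0.0163, 0.0886]
ee_rot: [[0.963, -0.269, 0.001], [-0.269, -0.963, 0.001], [0.0, -0.001, -1.0]]
wrist_force: [0.1, 4.6, -0.0]
gripper_width: 0.272
gripper_force: 30.0
```

```bash
python3 -c "
from st import *
st();cap('wrist','w3.png');cap('side','d3.png')"
```

```text
t 4.75 p [0.5086 0.0163 0.0886] stand 0.0024 -0.0074 Fstand -1.19 4.46 Fz -0.02 w 0.272 gf 30.0
```

View pics/d3.png

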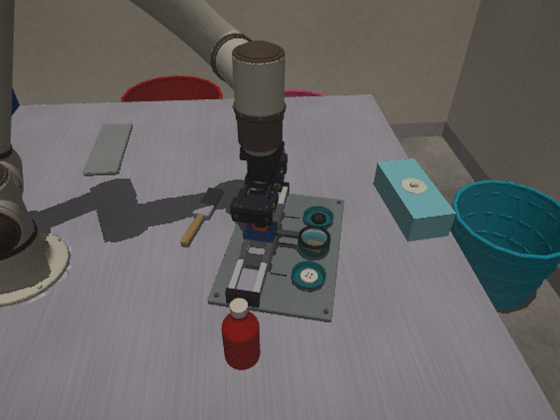

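View pics/w3.png

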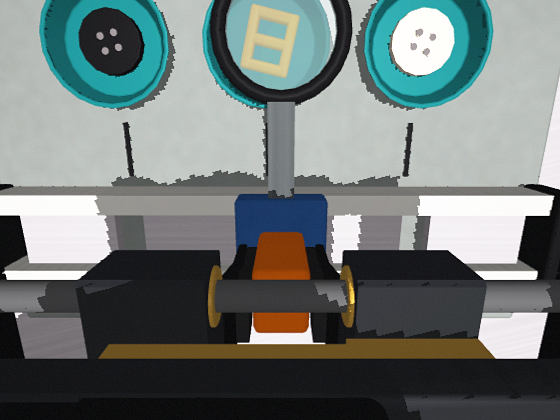

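The wrist view shows the lens (about (283,45)) nearly over the buckle (about (270,40)). The carriage now pulls the tool towards +y with about 4.5 N, so the ball is entering the notch. I continue in small steps.

>>> servo_tool:
  commands:
    - [[1,0,-1,0,0,0,0],[1,0,-1,0,0,0,0],[1,0,-2,0,0,0,0],[1,0,-2,0,0,0,0],[1,0,-2,0,0,0,0]]

```text
time_s: 5.35
tcp_pos: [0.5091, 0.0181, 0.0885]
ee_rot: [[0.963, -0.269, 0.0], [-0.269, -0.963, 0.0], [0.0, -0.001, -1.0]]
wrist_force: [-0.2, 5.6, 0.4]
gripper_width: 0.272
gripper_force: 30.0
```

>>> servo_tool:
  commands:
    - [[1,0,-1,0,0,0,0],[1,0,-1,0,0,0,0],[1,0,-2,0,0,0,0],[1,0,-2,0,0,0,0],[1,0,-2,0,0,0,0]]

```text
time_s: 5.85
tcp_pos: [0.5096, 0.0201, 0.0886]
ee_rot: [[0.963, -0.269, 0.0], [-0.269, -0.963, 0.0], [0.0, -0.001, -1.0]]
wrist_force: [-0.5, 5.6, -0.1]
gripper_width: 0.273
gripper_force: 30.0
```

>>> servo_tool:
  commands:
    - [[1,0,-1,0,0,0,0],[1,0,-1,0,0,0,0],[1,0,-2,0,0,0,0],[1,0,-2,0,0,0,0],[1,0,-2,0,0,0,0]]

```text
time_s: 6.35
tcp_pos: [0.5099, 0.0213, 0.0885]
ee_rot: [[0.963, -0.269, -0.0], [-0.269, -0.963, -0.0], [-0.0, 0.001, -1.0]]
wrist_force: [0.2, 1.6, -0.3]
gripper_width: 0.274
gripper_force: 30.0
```

>>> servo_tool:
  commands:
    - [[1,0,-1,0,0,0,0],[1,0,-1,0,0,0,0],[1,0,-1,0,0,0,0],[1,0,-1,0,0,0,0],[1,0,-1,0,0,0,0]]

```text
time_s: 6.85
tcp_pos: [0.5101, 0.0218, 0.0885]
ee_rot: [[0.963, -0.269, -0.001], [-0.269, -0.963, -0.001], [-0.0, 0.001, -1.0]]
wrist_force: [1.8, -5.4, 1.0]
gripper_width: 0.273
gripper_force: 30.0
```

>>> servo_tool:
  commands:
    - [[1,0,-1,0,0,0,0],[1,0,-1,0,0,0,0],[1,0,-1,0,0,0,0],[1,0,-1,0,0,0,0],[1,0,-1,0,0,0,0]]

```text
time_s: 7.35
tcp_pos: [0.5102, 0.0223, 0.0885]
ee_rot: [[0.963, -0.27, -0.001], [-0.27, -0.963, -0.002], [-0.001, 0.002, -1.0]]
wrist_force: [1.7, -7.4, 1.3]
gripper_width: 0.273
gripper_force: 30.0
```

The force flipped sign between the last steps, so the ball is seated at the notch middle. I back off 1.5 mm to relax it.

>>> servo_tool:
  commands:
    - [[1,0,1,0,0,0,0],[1,0,1.5,0,0,0,0],[1,0,1.5,0,0,0,0],[1,0,1.5,0,0,0,0],[1,0,1.5,0,0,0,0]]

```text
time_s: 7.85
tcp_pos: [0.5101, 0.0219, 0.0885]
ee_rot: [[0.963, -0.269, -0.0], [-0.269, -0.963, -0.0], [-0.0, 0.001, -1.0]]
wrist_force: [1.6, -4.5, -0.3]
gripper_width: 0.275
gripper_force: 30.0
```

>>> servo_tool:
  commands:
    - [[1,0,0,0,0,0,0],[1,0,0,0,0,0,0],[1,0,0,0,0,0,0],[1,0,0,0,0,0,0],[1,0,0,0,0,0,0]]

```text
time_s: 8.35
tcp_pos: [0.5101, 0.0219, 0.0885]
ee_rot: [[0.963, -0.269, -0.0], [-0.269, -0.963, -0.0], [-0.0, 0.001, -1.0]]
wrist_force: [1.0, -4.9, -0.3]
gripper_width: 0.272
gripper_force: 30.0
```

```bash
python3 -c "
from st import *
st();cap('wrist','w4.png');c=cap('side')
i=cv2.cvtColor(np.asarray(c['pixels']),cv2.COLOR_RGB2BGR)[170:320,190:360];s=cap('scene');j=cv2.cvtColor(np.asarray(s['pixels']),cv2.COLOR_RGB2BGR)[150:300,180:350]
w=cv2.imread('pics/w4.png');o=np.hstack([cv2.resize(cv2.resize(x,None,fx=2.3,fy=2.3),(390,345)) for x in(i,j)]);cv2.imwrite('pics/c4.png',np.vstack([o,cv2.resize(w[0:180],(780,250))]))"
```

```text
t 8.35 p [0.5101 0.0219 0.0885] stand 0.0023 -0.0017 Fstand 2.34 -4.47 Fz -0.32 w 0.272 gf 30.0
```

View pics/c4.png

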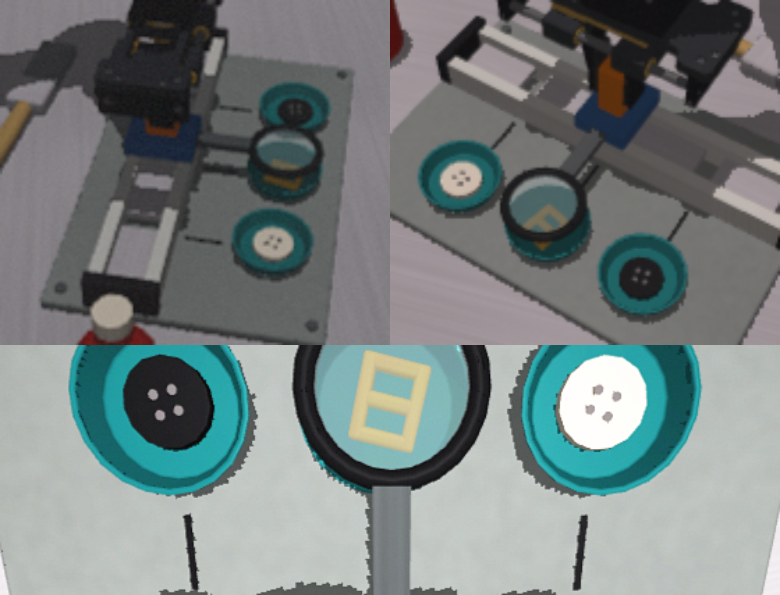

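The lens is centred over the buckle, and the carriage hardly moves under ±5 N, so the ball is seated in the notch. I ease off the remaining push and hold.

>>> servo_tool:
  commands:
    - [[1,0,0.8,0,0,0,0],[1,0,0.8,0,0,0,0],[1,0,0.8,0,0,0,0],[1,0,0.8,0,0,0,0],[1,0,0.8,0,0,0,0]]

```text
time_s: 9.0
tcp_pos: [0.51, 0.0217, 0.0885]
ee_rot: [[0.963, -0.269, 0.0], [-0.269, -0.963, 0.0], [0.0, -0.0, -1.0]]
wrist_force: [-0.1, 0.9, -0.2]
gripper_width: 0.273
gripper_force: 30.0
```

>>> servo_tool:
  commands:
    - [[1,0,0,0,0,0,0],[1,0,0,0,0,0,0],[1,0,0,0,0,0,0],[1,0,0,0,0,0,0],[1,0,0,0,0,0,0]]

```text
time_s: 9.5
tcp_pos: [0.51, 0.0215, 0.0886]
ee_rot: [[0.963, -0.269, 0.0], [-0.269, -0.963, 0.0], [0.0, -0.0, -1.0]]
wrist_force: [0.2, 1.4, -1.3]
gripper_width: 0.272
gripper_force: 30.0
```

```bash
python3 -c "
from st import *
st();print(r.finish_job())"
```

```text
t 9.5 p [0.51   0.0215 0.0886] stand 0.0024 -0.002 Fstand -0.2 1.36 Fz -1.34 w 0.272 gf 30.0
the job is handed in; nothing more can be done
None
```

I handed the job in at 9.5 s with the tab still gripped at 30 N, the lens over the buckle in the middle dish (dish_b) and the carriage still; the ball reads as seated from the force reversal at the notch, but I had no direct ball reading, and the hand-in returned no verdict.

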